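# Slide a tall kiln prop home in the setting bay and latch it

## Robot

A 7-joint arm with a two-finger parallel gripper is mounted at the origin on the work surface. World frame = base frame: x ahead of the robot, y to its left, z up, the work surface at z = 0. Lengths are in mm, angles in degrees, forces in N, time in s.
With the tool pointing down it reaches from about 350 to 900 mm from the base axis. Payload 8.1 kg.
Tool frame: the origin (TCP) lies between the finger pads; the fingertips stand 11 mm ahead of it and the grasp point (between the pads) lies 8 mm behind it; z points along the fingers, y is the line along which they close (so a half turn about z gives the same grasp; the last joint's range is limited). The gripper opens to 92 mm and grips with 3 to 60 N. Pads are 19 mm wide; open, the fingers measure 130 mm over their backs; the gripper's body (75 mm by 190 mm) begins 47 mm behind the grasp point.
Start: joints at [63.392, 24.895, 1.432, 90.138, -0.665, 64.973, -4.303], TCP at [221.201, -584.56, 237.742] pointing down, gripper open.
Joint ranges: [-149.89, 149.89], [-25.12, 119.58], [-72.63, 75.52], [4.76, 147.25], [-75.54, 255.54], [6.69, 114.76], [-157.13, 157.13]. Speed limits (degrees/s): [127.2, 127.2, 172.46, 172.46, 180, 180, 180].

## Interface

Orientations are given as [roll, pitch, yaw] about the fixed x, y, z axes, in that order (R = Rz(yaw) Ry(pitch) Rx(roll)).
In Python, from rig import manip gives the robot as it stands. The module is installed in compiled form; this text tells all that it offers. Calls block until the motion is done:
- manip.reach(position, orientation): joint-space move of the TCP to a pose.
- manip.move_straight(position, speed=150, orientation=None): straight line of the TCP; orientation=None keeps the orientation; speed is the mean speed in mm/s.
- manip.move_j(angles): joint-space move.
- manip.gripper_to(opening): finger opening in mm; the grip force is fixed at half the most; returns when the fingers have stopped.
- manip.dwell(seconds).
- manip.ik(position, orientation): joint angles nearest the present ones, or None.
- manip.get_obs(): the state.
- manip.capture(name): name is "side" or "top" or "wrist"; returns a dict with "image" (480x640x3 uint8, red, green, blue), "mtx" (3x3 intrinsics, pixels), "k1" (the pictures are not rectified: a ray, as slopes to the right and down, at radius r is drawn at 1 + k1 r^2 times it, then the intrinsics apply), "position" and "orientation" of the camera in the world; the wrist camera has in their place "T_tool_cam" (4x4, takes a point from camera to tool coordinates, whose origin is the TCP and whose axes are the flange's). Camera axes: x right, y down, z forward; pixel columns grow to the right and rows downward; lengths in mm; the calibration is good to about 2 mm. A picture is of the moment at which its call begins: read the wrist's pose just before it. There is no depth.
A pose or a line that the arm cannot do raises manip.PlanningError and nothing moves.
- manip.hand_in(): hands the job in; it is judged then, once.
The state is a dict: "time_s": time; "joint_pos": joint angles; "qd": joint speeds; "joint_torque": joint torques, N m; "eef_pos": TCP position; "orientation": TCP orientation; "contact_force": force on the tool from outside, world axes, zero at the start; "wrist_torque": the same for the moment, N m; "finger_gap": finger opening in mm; "grip_force": force on a finger pad.
Only numpy, scipy, OpenCV 4.12 (cv2) and the standard library are available. Lean on these libraries where they do the work, as an engineer would, in place of code of your own. Each camera call takes 0.05 s, during which the arm holds its last target. There are 200 camera calls.

## Task

Slide the tall cream kiln prop along the slab into the setting bay by pushing it low on its foot - do not lift it or let it tip - until the red sprung pin is pushed flush into the end plate, and bed it there with a steady push of about 13 N for a second, never over 22 N because the prop is brittle. Then swing the red keeper fully shut behind it and leave everything else where it stands.

Things in the scene. Friction and masses are not known exactly. Their poses are not given: they have to be found in the camera images.
- prop: Tall cream ceramic kiln prop, loose, about 0.7 kg, on the slab: round foot 60 mm diameter and 40 mm high, stem 32 to 42 mm above it, head 44 mm diameter, 220 mm tall in all. Origin: centre of its underside; z up. Friction on the slab about 0.6 (0.5 to 0.7), so sliding it takes 3 to 6 N (up to 9 N in the bay against the pin), and a push higher than about 40 mm above the slab topples it.
- bay: Setting bay, fixed to the slab: straight channel 64 mm wide and 150 mm long between two grey steel rails 16 mm wide, 16 mm high. Origin: middle of the mouth (start of the parallel rails) at slab level (the slab's top is 15 mm above the bench); x points into the bay along its centre line, y to the left seen so, z up.
- flare (a point): Entry to the bay, on its centre line at slab level, 39 mm before the mouth. From here to the mouth short rails 16 mm high guide the prop in; they stand about 100 mm apart here.
- pin (a joint): Red sprung pin, 10 mm diameter, 22 mm above the slab in the aluminium end plate (62 wide, 55 high) that closes the bay. The plate is set by hand, its face anywhere 105 to 135 mm from the mouth; its place is not reported. Value in m: 0 = 10 mm out, 0.010 = flush (foot against the plate). Spring 0.8 to 1.6 N, too weak to push the prop back.
- keeper (a joint): Red flat keeper bar turning about an upright pivot (18 mm thick, 32 mm high) outside the left rail (52 mm in from the bay's mouth, 55 mm left of its centre line). Value in rad: 0 = fully open, the bar pointing at 120 deg in the bay's frame (counted from its x towards its y); 2.27 = fully shut (its stop), the bar pointing at 250 deg across the channel behind the prop.
- knob (a point): The keeper hinge is stiff and stays where it is left (about 1 N at the knob); the bar lies 24 to 32 mm above the slab. Black upright round knob on it, 16 mm diameter, from 32 to 79 mm above the slab, 130 mm from the pivot. The point is on its axis 60 mm above the slab.
- bottle_a: Yellow glazed bottle, 64 mm diameter, 140 mm tall, bystander. Origin: centre of its underside.
- bottle_b: Another such yellow bottle, bystander.
- bottle_c: Another such yellow bottle, bystander.
- short_prop: Short cream prop, 56 mm diameter, 75 mm tall, bystander. Origin: centre of its underside.
- brick: Pale yellow fire brick 60 x 110 x 35 mm lying flat, bystander. Origin: centre of its underside.
- scraper: Spatula-like scraper lying on the slab, about 25 cm long, bystander. Origin near its middle.
Not all that is in view belongs to the job. Of the things that look like the prop, the middle-sized one is meant.

How it is judged:
By the outcome, as a careful person would: the job done as asked, in the order asked, and still so for the second after the job is handed in, with the robot touching nothing.
It also fails if it takes over 72 s, if anything falls off the work surface, if the arm or the gripper's body presses on something with over 40 N, if the wrist force passes 120 N, or if a joint passes its speed limit or range.

## Working session

There is one attempt and no reset: what is moved stays moved. The work goes in short steps, each a Python script; the robot and the scene stay as the last script left them, time stands still between calls to the robot, and variables do not carry over. Pictures are saved under pics/ and viewed, at most 10 in all, crops included, and the job is handed in when it is done.

```bash
mkdir -p pics; cat > h.py <<'E'
import numpy as np, cv2, pickle
from rig import manip
from scipy.spatial.transform import Rotation as R
def rot(o): return R.from_euler('xyz',o,degrees=True).as_matrix()
def snap(n,f):
    o=manip.get_obs(); c=manip.capture(n)
    if n=='wrist':
        T=np.eye(4);T[:3,:3]=rot(o['orientation']);T[:3,3]=o['eef_pos'];T=T@np.array(c['T_tool_cam'])
        c['R'],c['p']=T[:3,:3],T[:3,3]
    else: c['R'],c['p']=rot(c['orientation']) if np.size(c['orientation'])==3 else np.array(c['orientation']),np.array(c['position'])
    c['o']=o
    cv2.imwrite(f'pics/{f}.png',c['image'][:,:,::-1]); pickle.dump(c,open(f'pics/{f}.pkl','wb')); return c
def load(f): return pickle.load(open(f'pics/{f}.pkl','rb'))
def ray(c,u,v):
    K=np.array(c['mtx']); d=np.array([(u-K[0,2])/K[0,0],(v-K[1,2])/K[1,1]]); s=d.copy()
    for _ in range(20): s=d/(1+c['k1']*(s@s))
    return c['R']@np.array([s[0],s[1],1.])
def onz(c,u,v,z):
    r=ray(c,u,v); return c['p']+r*(z-c['p'][2])/r[2]
def proj(c,P):
    q=c['R'].T@(np.array(P,float)-c['p']); s=q[:2]/q[2]; s=s*(1+c['k1']*(s@s)); K=np.array(c['mtx'])
    return np.array([K[0,0]*s[0]+K[0,2],K[1,1]*s[1]+K[1,2]])
E
python3 - <<'E'
from h import *
for n in ('side','top'):
    c=snap(n,n+'0'); print(n,c['p'].round(),c['R'].round(2).tolist(),np.array(c['mtx']).round().tolist(),c['k1'])
print(manip.get_obs())
E
```

```text
side [-45. 594. 657.] [[-0.7, -0.42, 0.58], [-0.72, 0.41, -0.56], [0.0, -0.81, -0.59]] [[469.0, 0.0, 328.0], [0.0, 469.0, 238.0], [0.0, 0.0, 1.0]] 0.0300102163303859
top [ 392.   63. 1466.] [[0.01, -1.0, 0.07], [-1.0, -0.01, -0.02], [0.02, -0.07, -1.0]] [[527.0, 0.0, 326.0], [0.0, 527.0, 240.0], [0.0, 0.0, 1.0]] -0.015183284879746947
{'time_s': 0.1, 'joint_pos': array([63.39305164, 24.93175213,  1.43088864, 90.1827332 , -0.66365218,
       64.97224491, -4.30346139]), 'qd': array([ 0.0046563 ,  0.0020746 , -0.00025846, -0.13969098, -0.03534816,
       -0.01832227, -0.08656597]), 'joint_torque': array([ 4.63617558e-03, -6.69129324e+01,  9.88549255e-01, -3.15144360e+01,
       -6.05709921e-02,  3.74297448e-02,  5.08525522e-05]), 'eef_pos': array([ 221.00869256, -584.16467951,  237.03890305]), 'orientation': array([-1.79921971e+02,  8.05090973e-03,  2.07243021e+01]), 'contact_force': array([0.1268348 , 0.07214465, 0.11583254]), 'wrist_torque': array([-0.00302679,  0.05945507,  0.03194948]), 'grip_force': 0.0, 'finger_gap': 91.79481700805316}
```

View pics/side0.png

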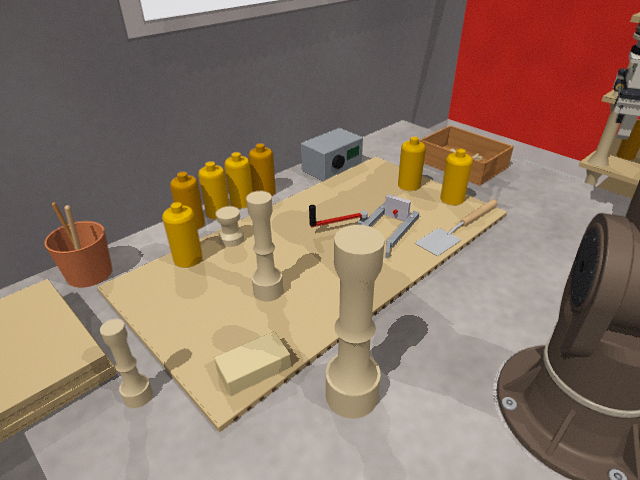

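View pics/top0.png

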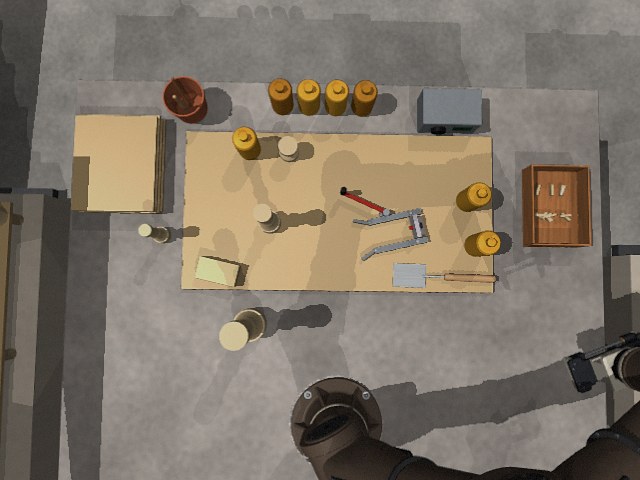

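The middle-sized prop stands on the slab (side foot ≈(268,285), top ≈(268,220)). In the top view the bay opens left, with the mouth near (370,236), end plate near (418,227), pivot near (387,211) and knob at (343,190). Next I'll take a close wrist view from above for precision.

```bash
python3 - <<'E'
from h import *
c=load('top0'); s=load('side0')
for n,u,v,z in [('mouthL',368,223,31),('mouthR',375,248,31),('endL',415,212,31),('endR',428,238,31),('pivot',387,211,47),('knobtop',343,190,94),('propfoot',270,220,35),('prophead',262,213,235),('brick',218,270,50),('botA',246,137,155)]:
    print(n,onz(c,u,v,z).round(0))
print('side: foot',onz(s,268,285,35).round(),'head',onz(s,259,198,235).round())
w=snap('wrist','w0');print(w['p'],w['R'].round(2).tolist(),np.array(w['T_tool_cam']).round(2).tolist())
# hover for wrist view
P=onz(c,385,228,31); print(P)
for yaw in (20,-60,0,-90,90,-20):
    q=manip.ik([P[0]-60,P[1]+40,480],[180,0,yaw]); print(yaw,None if q is None else np.round(q))
E
```

```text
mouthL [547. -80.  31.]
mouthR [479. -99.  31.]
endL [ 579. -209.   31.]
endR [ 508. -245.   31.]
pivot [ 579. -130.   47.]
knobtop [627.  -7.  94.]
propfoot [551. 188.  35.]
prophead [545. 190. 235.]
brick [413. 323.  50.]
botA [748. 243. 155.]
side: foot [540. 193.  35.] head [541. 192. 235.]
[ 289.55335534 -558.49413868  383.41632922] [[0.36, -0.9, -0.25], [-0.93, -0.34, -0.1], [-0.0, 0.27, -0.96]] [[0.0, -0.96, -0.27, 73.17], [1.0, 0.0, 0.0, 0.05], [-0.0, -0.27, 0.96, -146.39], [0.0, 0.0, 0.0, 1.0]]
[ 533.8558326  -126.52630366   31.        ]
20 [ 23.   7. -22.  82.   3.  92. -69.]
-60 [  17.    6.  -15.   82.    2.   92. -148.]
0 [ 22.   7. -21.  82.   2.  92. -89.]
-90 None
90 [ 33.   8. -33.  81.   4.  92.  -0.]
-20 [  20.    7.  -19.   82.    2.   92. -108.]
```

```bash
python3 - <<'E'
from h import *
manip.move_straight([221,-584,350],speed=250)
manip.reach([600,-70,350],[180,0,0])
w=snap('wrist','w1'); print(w['p'].round(1),w['o']['eef_pos'].round(1),w['o']['orientation'].round(2),w['o']['time_s'])
E
```

```text
[673.1 -71.4 496.3] [599.9 -71.3 349.9] [ 1.7997e+02  1.0000e-02 -9.0000e-02] 3.025
```

View pics/w1.png

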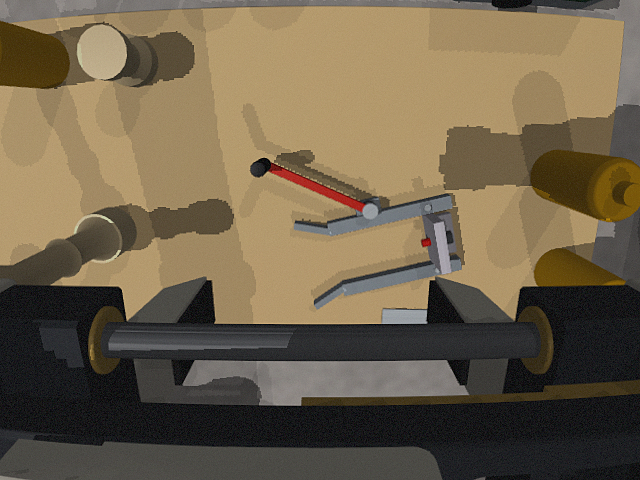

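The wrist view shows the bay clearly: left mouth bend ≈(330,228), right ≈(345,288), pin (426,242), pivot (371,210), knob top (262,165), prop foot ≈(105,238). Next I'll fit these numerically.

```bash
python3 - <<'E'
from h import *
w=load('w1'); im=w['image']; hsv=cv2.cvtColor(im,cv2.COLOR_RGB2HSV)
# rail lower edges: per column, last grey pixel of the rail run
grey=((hsv[...,1]<70)&(hsv[...,2]>90)).astype(np.uint8)
def edge(cols,r0,r1):
    P=[]
    for u in cols:
        rr=np.where(grey[r0:r1,u])[0]
        if len(rr): P.append(onz(w,u,r0+rr.max()+.5,31)[:2])
    P=np.array(P,np.float32); vx,vy,x,y=cv2.fitLine(P,cv2.DIST_HUBER,0,.01,.01).ravel()
    if vy>0: vx,vy=-vx,-vy
    n=np.array([-vy,vx]); print('line dir',np.degrees(np.arctan2(vy,vx)),'pt',x,y,'res',np.std((P-[x,y])@n)); return np.array([vx,vy]),np.array([x,y])
dL,pL=edge(range(340,410),200,240); dR,pR=edge(range(352,420),260,300)
d=(dL+dR); d/=np.linalg.norm(d); n=np.array([-d[1],d[0]]) # left normal
print('d',d,'ang',np.degrees(np.arctan2(d[1],d[0])),'sep',(pL-pR)@n)
cL=pL@n-32; cR=pR@n+48; print('centre offs',cL,cR)
# red: pivot/bar/pin ; knob
red=cv2.inRange(hsv,(0,150,80),(8,255,255))|cv2.inRange(hsv,(172,150,80),(180,255,255))
k,l,s,c=cv2.connectedComponentsWithStats(red)
for i in range(1,k):
    if s[i,4]>15: print('red',s[i],c[i])
blk=(hsv[:240,:,2]<60).astype(np.uint8); k,l,s,c=cv2.connectedComponentsWithStats(blk)
for i in range(1,k):
    if 40<s[i,4]<2000: print('blk',s[i],c[i])
for u,v,nm in ((330,228,'mL'),(345,288,'mR'),(371,210,'piv')):
    z=47 if nm=='piv' else 31; p=onz(w,u,v,z)[:2]; print(nm,p,'along',p@d,'lat',p@n)
a=cv2.resize(im[180:290,60:240],(720,440),interpolation=cv2.INTER_LINEAR)
cv2.imwrite('pics/z1.png',np.vstack([a,])[:,:,::-1])
z=cv2.resize(im[140:310,240:470],(690,510)); cv2.imwrite('pics/z2.png',z[:,:,::-1])
E
```

```text
line dir -76.527405 pt 553.8927 -136.02444 res 0.34792265
line dir -76.36168 pt 476.07953 -152.68684 res 0.3915217
d [ 0.23438637 -0.97214353] ang -76.44454 sep 79.55101
centre offs 474.58093 475.0299
red [269 164  97  48 898] [316.42873051 187.16815145]
red [421 238  10   9  65] [425.89230769 242.03076923]
blk [454   0 149  11 823] [537.56500608   3.16646416]
blk [108  49  32  31 266] [127.82706767  66.67293233]
blk [132  63  26  24 124] [147.92741935  76.38709677]
blk [251 158  20  19 271] [260.4095941  166.79335793]
blk [381 194  68  17 138] [415.42028986 201.44927536]
blk [360 197  17   7  52] [367.67307692 200.38461538]
blk [327 215  30   8  53] [341.50943396 218.67924528]
blk [295 221  32   7  73] [310.97260274 223.80821918]
blk [446 231   7   9  50] [448.74 235.08]
mL [551.33169821 -83.19923071] along 210.10622908254598 lat 516.4727781227823
mR [ 474.36969981 -102.34304312] along 210.6779190795236 lat 437.1676205730767
piv [ 576.63327113 -129.18824617] along 260.7444967761842 lat 530.2903401869972
```

View pics/z2.png

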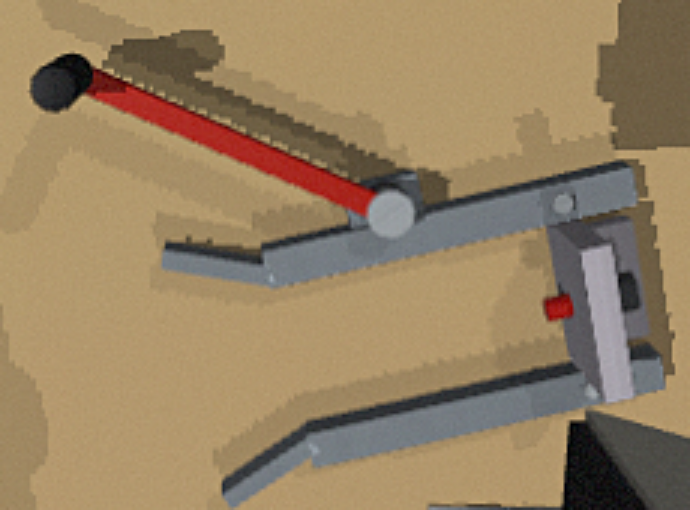

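View pics/z1.png

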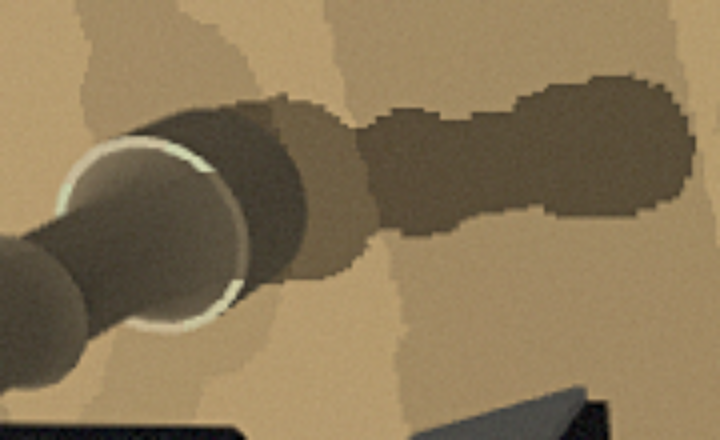

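The zooms show the rail bends (mouth) at about (331,235)/(345,295), pivot top at (370,211), knob top near (260,168), and the rim of the prop foot's top face as an ellipse centred near (98,238) in the wrist image.

```bash
cat >> h.py <<'E'
d=np.array([0.23439,-0.97214]); n=np.array([-d[1],d[0]])
E
python3 - <<'E'
from h import *
from scipy.optimize import least_squares
w=load('w1')
pts=[(140,138),(85,165),(62,200),(205,165),(247,235),(235,290),(175,330),(140,322)]
P=np.array([onz(w,60+x/4,180+y/4,55)[:2] for x,y in pts])
s=least_squares(lambda p:np.hypot(*(P-p[:2]).T)-p[2],[540,190,30]).x; print('prop foot',s)
for nm,x,y,z in (('mLin',272,285,31),('mRout',315,465,31),('piv',390,213,47),('knob',60,84,94),('pinbase',568,308,37),('pintip',546,310,37)):
    p=onz(w,240+x/3,140+y/3,z)[:2]; print(nm,p.round(1),'along',p@d,'lat',p@n-474.8)
# tilt poses: tool x backwards (-d), leaning back
O=np.array([*(d*210+n*474.8),15]); print('mouth',O)
f=np.array([*d,0])
for t in (25,30,35):
    c,s_=np.cos(np.radians(t)),np.sin(np.radians(t)); a=s_*f+np.array([0,0,-c])
    for sg in (-1,1):
        X=sg*(c*f+np.array([0,0,s_])); Y=np.cross(a,X); e=R.from_matrix(np.c_[X,Y,a]).as_euler('xyz',degrees=True)
        for p in ([545,260,60],[520,60,60],[O[0],O[1],60],[540,-160,60]):
            q=manip.ik(p,list(e)); print(t,sg,p,e.round(1),None if q is None else np.round(q))
E
```

```text
prop foot [544.81396021 187.90301228  28.64788305]
mLin [542.7 -84.1] along 208.9122408790528 lat 33.07961815360204
mRout [ 464.9 -102.5] along 208.629219496057 lat -46.86750242297984
piv [ 575.5 -128.1] along 259.4040589901921 lat 54.617059701571236
knob [629.3 -12. ] along 159.12120254801874 lat 134.1179875464823
pinbase [ 534.9 -201.7] along 321.4542895776092 lat -2.1022635262795575
pintip [ 534.1 -192.9] along 312.706008565143 lat -0.8371749337914025
mouth [510.793972 -92.861028  15.      ]
25 -1 [545, 260, 60] [180.   25.  103.6] [-23.  45. -33.  95.  45.  71. -62.]
25 -1 [520, 60, 60] [180.   25.  103.6] [ -7.  35. -30. 114.  50.  58. -57.]
25 -1 [np.float64(510.793972), np.float64(-92.86102800000002), 60] [180.   25.  103.6] [  7.  31. -26. 121.  56.  48. -48.]
25 -1 [540, -160, 60] [180.   25.  103.6] [ 13.  33. -24. 117.  58.  46. -40.]
25 1 [545, 260, 60] [180.  -25.  -76.4] [ -8.  56. -61.  94.  62.  88. 107.]
25 1 [520, 60, 60] [180.  -25.  -76.4] [ -70.   51.   65.  119.  -32.   40. -156.]
25 1 [np.float64(510.793972), np.float64(-92.86102800000002), 60] [180.  -25.  -76
[... 896 characters left out ...]
.   35.  103.6] [-28.  49. -32.  92.  49.  81. -67.]
35 -1 [520, 60, 60] [180.   35.  103.6] [-14.  39. -29. 113.  55.  66. -66.]
35 -1 [np.float64(510.793972), np.float64(-92.86102800000002), 60] [180.   35.  103.6] [ -1.  34. -24. 122.  64.  56. -61.]
35 -1 [540, -160, 60] [180.   35.  103.6] [  5.  35. -22. 120.  67.  53. -55.]
35 1 [545, 260, 60] [180.  -35.  -76.4] [-14.  61. -61.  90.  66.  99. 103.]
35 1 [520, 60, 60] [180.  -35.  -76.4] [  6.  52. -61. 111.  69.  89. 105.]
35 1 [np.float64(510.793972), np.float64(-92.86102800000002), 60] [180.  -35.  -76.4] [ -61.   52.   65.  127.  -28.   24. -151.]
35 1 [540, -160, 60] [180.  -35.  -76.4] [ -52.   53.   65.  124.  -34.   22. -139.]
```

Bay geometry is consistent: axis −76.44°, plate face about 113 mm from the mouth, keeper already about 0.38 rad off fully open. The plan is to tilt the tool back 30° so its body clears the stem and push the foot with the front corners of the fingertips, first to the bay's axis and then in along it.

```bash
cat >> h.py <<'E'
M=d*208.3+n*474.8
def W(x,y): return M+x*d+y*n          # bay -> world xy
def B(p): p=np.array(p[:2])-M; return np.array([p@d,p@n])
def ori(a,t=30):                       # a: heading in bay frame (deg)
    f=np.array([*(np.cos(np.radians(a))*d+np.sin(np.radians(a))*n),0]); c,s=np.cos(np.radians(t)),np.sin(np.radians(t))
    z=s*f+np.array([0,0,-c]); X=-(c*f+np.array([0,0,s])); return list(R.from_matrix(np.c_[X,np.cross(z,X),z]).as_euler('xyz',degrees=True)), f[:2]
Z=37.7; LEAD=13.7                      # TCP height for pushing; front corner ahead of TCP
def cf(f,b=0): return float(manip.get_obs()['contact_force'][:2]@f-b)
E
python3 - <<'E'
from h import *
prop=np.array([544.8,187.9]); g=W(-78,0)
v=B(g)-B(prop); a=np.degrees(np.arctan2(v[1],v[0])); L=np.hypot(*v); e,f=ori(a)
print('heading',a,'dist',L,'prop bay',B(prop))
s=prop-f*90
manip.reach([*s,400],e); manip.gripper_to(40); manip.move_straight([*s,Z],speed=200)
b=cf(f); off=LEAD+22.4
manip.move_straight([*(prop-f*(off+8)),Z],speed=50); print('gap',cf(f,b))
for k in np.arange(-6,7,2):
    manip.move_straight([*(prop-f*(off-k)),Z],speed=15); x=cf(f,b); print(k,round(x,2))
    if x<-1.5: break
w=snap('wrist','w2'); print(w['o']['time_s'],w['o']['eef_pos'],w['o']['finger_gap'])
E
```

```text
heading -28.086014276263704 dist 209.99771332047501 prop bay [-263.26836161   98.86619741]
gap 1.0270497098408942
-6 0.08
-4 1.67
-2 0.55
0 -2.46
9.525 [553.98348535 223.35839665  37.742726  ] 40.370425438133964
```

View pics/w2.png

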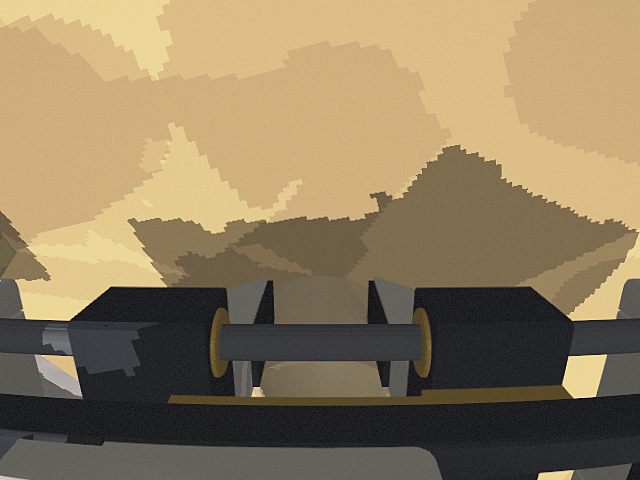

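The wrist view shows the prop's foot centred between the fingers (x≈325), and contact came at the predicted spot. Now the push to the bay's axis.

```bash
python3 - <<'E'
from h import *
prop=np.array([544.8,187.9]); g=W(-78,0)
v=B(g)-B(prop); a=np.degrees(np.arctan2(v[1],v[0])); e,f=ori(a); L=np.hypot(*v); off=LEAD+22.4
for k in np.linspace(0,L,6)[1:]:
    manip.move_straight([*(prop+f*(k-off)),Z],speed=45); print(round(k),round(cf(f),2))
manip.move_straight([*(prop+f*(L-off-70)),Z],speed=100)
s=snap('side','s1'); t=snap('top','t1'); print(s['o']['time_s'])
cv2.imwrite('pics/z3.png',np.hstack([cv2.resize(s['image'][130:330,230:430],(400,400)),cv2.resize(t['image'][150:290,280:420],(400,400))])[:,:,::-1])
E
```

```text
42 -2.68
84 -1.8
126 -2.12
168 -1.75
210 -1.79
15.8417
```

View pics/z3.png

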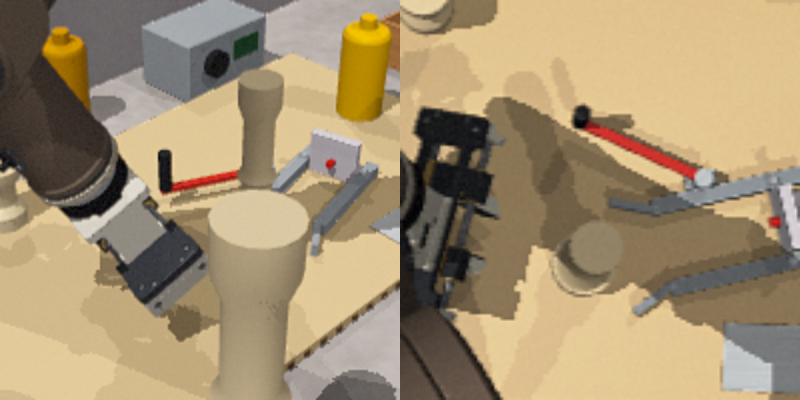

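Upright, at the entry. Top-view head centre ≈(348.6,236.5); checking where that is in the bay frame.

```bash
python3 - <<'E'
from h import *
t=load('t1')
for u,v,z in ((348.6,236.5,235),(280+180*.35,150+263*.35,55)): p=onz(t,u,v,z)[:2]; print(p,B(p))
e,f=ori(0)
for x,y in ((-140,0),(-40,0),(20,0),(45,0)): q=manip.ik([*W(x,y),Z],e); print(np.round(q))
E
```

```text
[492.43328564 -13.98033274] [-79.28664911   0.63968853]
[491.92657107 -10.33059046] [-82.95347841   1.00255411]
[-26.  34. -10. 121.  47.  48. -60.]
[-17.  33.  -6. 123.  53.  42. -54.]
[-11.  33.  -4. 123.  56.  39. -50.]
[ -9.  33.  -3. 123.  58.  38. -49.]
```

```bash
python3 - <<'E'
from h import *
e,f=ori(0); off=29.2+LEAD
manip.move_straight([*W(-155,0.5),Z],speed=120,orientation=e); manip.gripper_to(14)
manip.dwell(.3); b=np.mean([cf(f) for _ in range(3)]); 
manip.move_straight([*W(-128,0.5),Z],speed=40); print('base',b,manip.get_obs()['finger_gap'])
for x in list(range(-70,60,12))+list(range(52,74,3)):
    manip.move_straight([*W(x-off,0.4),Z],speed=30 if x<50 else 15); o=manip.get_obs(); F=cf(f,b); print(x,round(F,1),round(float(o['contact_force'][:2]@n),1),end=' | ')
    if F<-9.5: break
w=snap('wrist','w3');t=snap('top','t2'); s=snap('side','s2'); print(o['time_s'],B(o['eef_pos']))
E
```

```text
base -0.43104351921584366 13.759905169235845
-70 -1.7 1.1 | -58 -1.7 0.0 | -46 -1.7 -0.0 | -34 -1.8 0.4 | -22 -1.1 0.3 | -10 -0.8 1.5 | 2 -1.4 0.3 | 14 -1.6 1.2 | 26 -1.3 0.6 | 38 -2.3 0.5 | 50 -3.6 0.9 | 52 -3.9 -0.3 | 55 -2.9 1.3 | 58 -2.9 -0.4 | 61 -2.6 0.4 | 64 -3.1 -0.4 | 67 -1.9 -0.8 | 70 -2.4 0.9 | 73 -3.1 0.3 | 27.6333 [30.21127348  0.38813334]
```

```bash
cat >> h.py <<'E'
def mf(f,b,k=5):
    r=[]
    for _ in range(k): manip.dwell(.02); r.append(cf(f,b))
    return float(np.mean(r))
E
python3 - <<'E'
from h import *
e,f=ori(0); off=29.2+LEAD; b=-.43; x=73.
while x<98:
    x+=.8; manip.move_straight([*W(x-off,0.4),Z],speed=12); F=-mf(f,b,3); print(round(x,1),round(F,1),end=' | ')
    if F>6: break
o=manip.get_obs(); print(o['time_s'],B(o['eef_pos'])+[off,0])
E
```

```text
73.8 4.0 | 74.6 4.7 | 75.4 4.7 | 76.2 5.0 | 77.0 5.0 | 77.8 5.3 | 78.6 5.4 | 79.4 5.2 | 80.2 5.4 | 81.0 5.7 | 81.8 5.3 | 82.6 5.6 | 83.4 5.4 | 84.2 5.6 | 85.0 6.4 | 32.2833 [84.37085454  0.6329238 ]
```

```bash
python3 - <<'E'
from h import *
e,f=ori(0); off=29.2+LEAD; b=-.43; x=85.; F=6; H=[]
def go(x): manip.move_straight([*W(x-off,0.4),Z],speed=12)
while F<12.3 and x<95:
    x+=.3 if F<10 else .15; go(x); F=-mf(f,b,3); print(round(x,2),round(F,1),end=' | ')
t=manip.get_obs()['time_s']
print('\nhold')
while manip.get_obs()['time_s']-t<1.6:
    F=-mf(f,b,6); H.append(round(F,1))
    if abs(F-13)>1: x+=.1*np.sign(13-F); go(x)
o=manip.get_obs(); print(H,o['time_s'],B(o['eef_pos'])+[off,0],o['eef_pos'][2])
E
```

```text
85.3 6.9 | 85.6 8.4 | 85.9 9.1 | 86.2 10.5 | 86.35 10.9 | 86.5 11.7 | 86.65 12.0 | 86.8 13.2 | 
hold
[12.6, 12.8, 12.5, 12.6, 12.7, 12.8, 12.8, 12.7, 12.7, 12.7, 12.5, 12.4, 12.7, 12.7, 12.3, 12.6, 12.8] 36.3833 [84.76781868  0.78876074] 37.40498320740445
```

Bedded at 12.7 N for 1.7 s, stable at about 84.6 mm (plate at 114.6, consistent with flush). Now retract and check IK for the keeper.

```bash
cat >> h.py <<'E'
def kn(th,z,r=129.5,sg=1):
    t=np.radians(th); p=W(51.7+r*np.cos(t),54.8+r*np.sin(t)); yaw=-76.44+th+(0 if sg>0 else 180); yaw=(yaw+180)%360-180
    return [*p,z],[180,0,yaw]
E
python3 - <<'E'
from h import *
e,f=ori(0); o=manip.get_obs(); p=B(o['eef_pos'])
manip.move_straight([*W(p[0]-15,0.4),Z],speed=20); manip.move_straight([*W(-95,0.4),Z],speed=130); manip.move_straight([*W(-110,30),230],speed=200)
for sg in (1,-1):
  for th in (141.6,170,200,230,252):
    q=manip.ik(*kn(th,65,sg=sg)); print(sg,th,None if q is None else np.round(q))
s=snap('side','s3');t=snap('top','t3'); print(s['o']['time_s'])
cv2.imwrite('pics/z4.png',np.hstack([cv2.resize(s['image'][130:290,280:440],(400,400)),cv2.resize(t['image'][170:270,330:430],(400,400))])[:,:,::-1])
E
```

```text
1 141.6 [  3.  36. -11.  98.   9.  46. -36.]
1 170 [  6.  32. -16. 107.  13.  42. -14.]
1 200 [ 11.  28. -20. 116.  15.  38.  15.]
1 230 [ 17.  25. -19. 121.  14.  35.  52.]
1 252 [ 27.  26. -23. 122.  17.  36.  77.]
-1 141.6 [ 23.  43. -42.  97.  34.  54. 123.]
-1 170 [ 26.  39. -46. 106.  36.  51. 146.]
-1 200 [ -12.   27.   11.  118.   -8.   36. -142.]
-1 230 [  -1.   24.    4.  123.   -3.   33. -111.]
-1 252 [  8.  24.   1. 123.  -1.  33. -86.]
39.5917
```

View pics/z4.png

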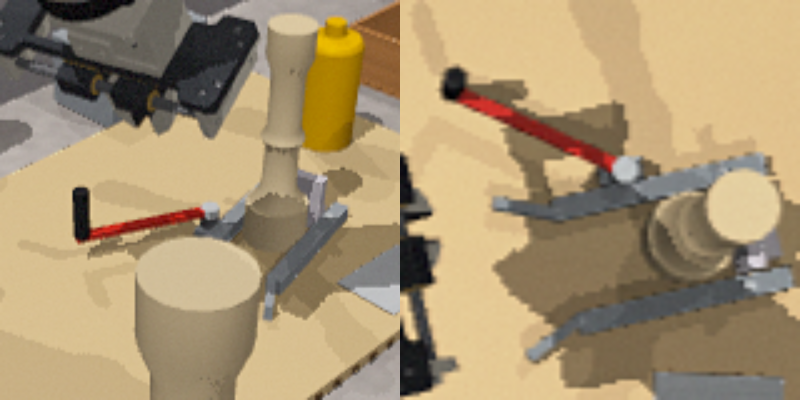

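The prop stands upright against the plate and the keeper hasn't moved. Now I'll cage the knob and swing it.

```bash
python3 - <<'E'
from h import *
T0=141.6
manip.reach(*kn(T0,200)); manip.gripper_to(50); p,e=kn(T0,65); manip.move_straight(p,speed=110)
print('down',manip.get_obs()['contact_force'].round(1)); manip.gripper_to(27); o=manip.get_obs(); b=o['contact_force']; print(o['finger_gap'],b.round(1),o['time_s'])
for th in np.linspace(T0,248,13)[1:]:
    p,e=kn(th,65); manip.move_straight(p,speed=80,orientation=e); o=manip.get_obs(); t=np.radians(th); tg=-np.sin(t)*d+np.cos(t)*n
    F=(o['contact_force']-b)[:2]; print(round(th),'tan',round(float(F@tg),1),'rad',round(float(F@(np.cos(t)*d+np.sin(t)*n)),1),end=' | ')
    if np.hypot(*F)>12: print('STOP');break
print(o['time_s'])
E
```

```text
down [-0.2 -0.4 -0.5]
26.742769178550567 [ 0.4 -0.3 -0.1] 43.0333
150 tan 0.5 rad -0.2 | 159 tan -0.4 rad -0.4 | 168 tan 0.0 rad 1.0 | 177 tan -0.4 rad -0.4 | 186 tan 0.6 rad 0.3 | 195 tan -0.8 rad 0.6 | 204 tan 0.0 rad 0.5 | 213 tan -0.5 rad 0.9 | 221 tan 0.5 rad 0.4 | 230 tan -1.1 rad 0.3 | 239 tan -0.2 rad -0.0 | 248 tan -0.4 rad 0.3 | 47.8333
```

Forces are too small to tell whether the knob is following, so I'll press on until the stop is felt, then look.

```bash
python3 - <<'E'
from h import *
t=np.radians(250); tg=-np.sin(t)*d+np.cos(t)*n; b=mf(tg,0,3)
for th in np.arange(248.5,258,.5):
    p,e=kn(th,65); e=kn(min(th,250),65)[1]; manip.move_straight(p,speed=25,orientation=e); F=mf(tg,b,3); print(th,round(F,1),end=' | ')
    if F<-6: break
s=snap('side','s4');tt=snap('top','t4'); print(s['o']['time_s'])
cv2.imwrite('pics/z5.png',np.hstack([cv2.resize(s['image'][130:290,280:440],(400,400)),cv2.resize(tt['image'][170:270,330:430],(400,400))])[:,:,::-1])
E
```

```text
248.5 0.3 | 249.0 -0.3 | 249.5 -0.2 | 250.0 1.0 | 250.5 0.6 | 251.0 0.2 | 251.5 -0.0 | 252.0 -1.3 | 252.5 -5.9 | 253.0 -9.7 | 50.8833
```

View pics/z5.png

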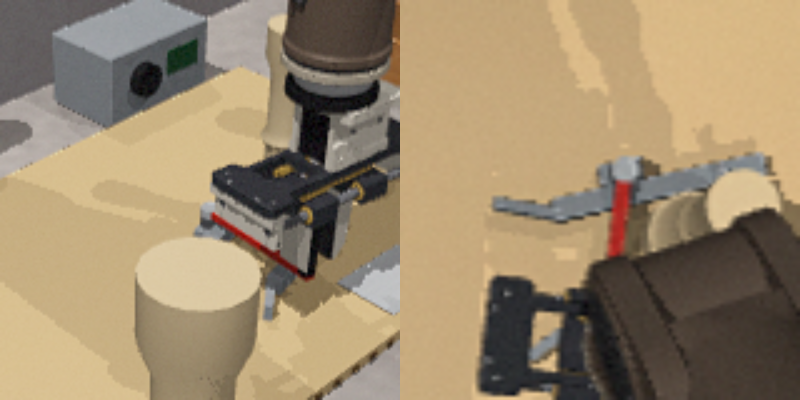

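The bar now lies across the channel behind the prop, and the stop was felt exactly where 250° is expected. Relieve, lift clear and check.

```bash
python3 - <<'E'
from h import *
p,e=kn(250.2,65); manip.move_straight(p,speed=25,orientation=kn(250,65)[1]); manip.gripper_to(40)
manip.move_straight([p[0],p[1],160],speed=90); manip.move_straight([p[0]-60,p[1]+110,280],speed=200)
s=snap('side','s5');tt=snap('top','t5'); print(s['o']['time_s'],s['o']['contact_force'])
cv2.imwrite('pics/z6.png',np.hstack([cv2.resize(s['image'][130:290,280:440],(400,400)),cv2.resize(tt['image'][170:270,330:430],(400,400))])[:,:,::-1])
E
```

```text
54.0833 [-0.18260143 -0.84587091  0.08892391]
```

View pics/z6.png

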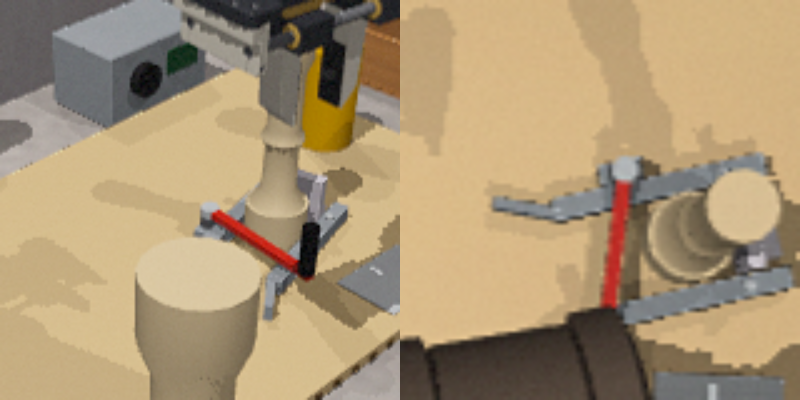

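The prop is upright against the plate, the keeper is shut behind it, and the arm is clear.

```bash
python3 -c "
from rig import manip
print(manip.hand_in())"
```

```text
the job is handed in; nothing more can be done
None
```

I handed the job in at about 54 s: the prop is bedded upright against the end plate (about 12.7 N for 1.7 s, highest reading 13.2 N, pin flush judged from position and force), and the keeper is shut to its stop behind it.

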